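# Zero the balance and print the zero

### The arm

A 6-joint arm with a two-finger parallel gripper is mounted at the origin on the work surface. World frame = base frame: x ahead of the robot, y to its left, z up, the work surface at z = 0. Lengths are in mm, angles in rad, forces in N, time in s.
With the tool pointing down it reaches from about 350 to 875 mm from the base axis. Payload 4.2 kg.
Tool frame: the origin (TCP) lies at the very end of the fingers, on their centre line; the grasp point (between the pads) lies 19 mm behind it (arm.pinch_z is the distance from the TCP to the grasp point, in mm); x points along the fingers, y is the direction in which the jaws open and shut, and the axes are right-handed (so a half turn about x gives the same grasp; the last joint's range is limited). The gripper opens to 85 mm and grips with 20 to 120 N. Pads are 22 mm wide; open, the fingers measure 114 mm over their backs; the gripper's body (76 mm by 85 mm) begins 54 mm behind the grasp point. The pads swing forward as they close: fully open they stand 13 mm farther back than shut.
Start: joints at [-0.943, 0.385, 0.008, 0, -1.194, -0.259], TCP at [225.324, -582.948, 231.312] pointing down, gripper open.
Joint ranges: [-3.14, 3.14], [-1.21, 2.06], [-1.07, 1.41], [-3.16, 2.05], [-2.99, -0.16], [-3.1, 3.1]. Speed limits (rad/s): [2.79, 2.79, 3.14, 3.14, 3.14, 3.14].

### API

Orientations are given as a unit quaternion [x, y, z, w].
In Python, from bench import arm gives the robot as it stands.
- The arm moves only by the tool drive_tool, never from a script. Its argument "motion" is a list of rows, each a list of 4 numbers: the shift along the tool's x, y, z in mm, then the turn about the tool's x in degrees. In form: [[dx, dy, dz, spin], ...]. A call has 1 to 10 rows; each row shifts and turns the commanded pose from where the row before left it, along the tool's axes as they then stand; what a row does not reach is not made up. A row lasts 1/12 s, in which the tool goes at most 41.7 mm and 7.16 degrees, less where a joint would pass 70% of its speed; a pose out of reach is approached as far as the arm can. A call with a gripper value outside its range is refused whole. "grip" is the finger opening in mm, from 0 to 85.4, set as the call begins (left out, the last holds). The fingers move at their own pace and stop on an object; the grip force is fixed at half the most. Time passes only in rows, so rows that do not move let the fingers close. It gives the time, the measured TCP pose, the force and the opening at its end, in the units of the state.
- arm.read_state(): the state, without advancing time (a new reading comes with each control period).
- arm.get_image(name): name is "scene" or "top" or "wrist"; returns the picture (384x512x3 uint8, red, green, blue); there is no depth.
- arm.calibration(name): a dict with "K" (3x3 intrinsics, pixels), "distortion" ([k1, k2, p1, p2, k3] as OpenCV has them; the pictures are not rectified), "eye" and "attitude" of the camera in the world; the wrist camera has in their place "T_tool_cam" (4x4, takes a point from camera to tool coordinates, whose origin is the TCP and whose axes are the tool frame's). Camera axes: x right, y up, looking along -z (the intrinsics and any distortion apply to the point x, -y, -z); pixel columns grow to the right and rows downward; lengths in mm; the calibration is good to about 2 mm. A picture is of the moment at which its call begins: read the wrist's pose just before it. calibration takes no time and is no camera call.
- arm.job_done(): hands the job in, once; it reports no verdict.
The state is a dict: "clock": time; "joints": joint angles; "joint_vel": joint speeds; "joint_efforts": joint torques, N m; "position": TCP position; "ee_rot": TCP orientation; "contact_force": force on the tool from outside, world axes, zero at the start; "wrist_torque": the same for the moment, N m; "gripper_width": finger opening in mm.
Only numpy, scipy, OpenCV 4.12 (cv2) and the standard library are available. Lean on these libraries where they do the work, as an engineer would, in place of code of your own. Each camera call takes 0.05 s, during which the arm holds its last target. There are 200 camera calls.

### The job

Zero the balance under its empty crucible: with the fingertips, gently press the long bar key on the balance well down and let it come up again, then do the same with the square key, which stands on one of the three small key boxes, to print the zero. Press no round or cross-shaped key, do not touch the crucible on the pan, and leave everything else on the bench where it is. Finish with both keys up and the hand withdrawn.

Things in the scene. Friction and masses are not known exactly. Their poses are not given: they have to be found in the camera images.
- balance: The laboratory balance, fixed, 300 (x) x 200 (y) mm, on the robot's left. Origin: centre of its underside on the bench, z up; x runs from the key deck (at -x, towards the robot) to the weighing pan (at +x), y along the row of keys. The key deck is 52 mm high; the head behind it (local x above -33 mm) is 62 mm high and the round steel pan, 110 mm across, has its top at 74 mm.
- pan_centre (a point): Centre of the top of the balance's pan, 60 mm behind the balance's origin and 74 mm above the bench.
- tare_key_top (a point): The balance's zero key, the only long one: a bar 44 mm along the row x 20 mm, at local x -105, y +55 mm: centre of the key's upper face, 13 mm above the casing around it (4 mm when fully down); it moves with the key, z is up.
- tare_key (a joint): How far the balance's long zero key is pressed. 0 = up, 0.009 m = against its hard stop. A spring returns it: about 1 N starts it, about 3.5 N holds it at 0.006 m, from where it counts as pressed, and about 5 N brings it to the stop.
- menu_key (a joint): How far the balance's middle key, round, 20 mm across, at local x -105, y -12 mm, is pressed; not to be used. 0 = up, 0.009 m = against its hard stop. A spring returns it: about 1 N starts it, about 3.5 N holds it at 0.006 m, from where it counts as pressed, and about 5 N brings it to the stop.
- unit_key (a joint): How far the balance's other round key, 20 mm across, at local x -105, y -68 mm, is pressed; not to be used. 0 = up, 0.009 m = against its hard stop. A spring returns it: about 1 N starts it, about 3.5 N holds it at 0.006 m, from where it counts as pressed, and about 5 N brings it to the stop.
- print_box: A fixed grey box 80 x 80 mm, 38 mm high (casing top), one of three of the same make whose places are swapped from run to run; it carries one key in the middle of its top: a square key, the print key. Origin: centre of its underside.
- print_key_top (a point): The square print key, 30 x 30 mm, sides parallel to its box: centre of the key's upper face, 13 mm above the casing around it (4 mm when fully down); it moves with the key, z is up.
- print_key (a joint): How far the square print key is pressed. 0 = up, 0.009 m = against its hard stop. A spring returns it: about 1 N starts it, about 3.5 N holds it at 0.006 m, from where it counts as pressed, and about 5 N brings it to the stop.
- lift_box: A fixed grey box 80 x 80 mm, 38 mm high (casing top), one of three of the same make whose places are swapped from run to run; it carries one key in the middle of its top: a round key 24 mm across, not to be used. Origin: centre of its underside.
- lift_key (a joint): How far the round key on lift_box is pressed; not to be used. 0 = up, 0.009 m = against its hard stop. A spring returns it: about 1 N starts it, about 3.5 N holds it at 0.006 m, from where it counts as pressed, and about 5 N brings it to the stop.
- purge_box: A fixed grey box 80 x 80 mm, 38 mm high (casing top), one of three of the same make whose places are swapped from run to run; it carries one key in the middle of its top: a cross-shaped key 44 mm across with arms 13 mm wide, not to be used. Origin: centre of its underside.
- purge_key (a joint): How far the cross-shaped key on purge_box is pressed; not to be used. 0 = up, 0.009 m = against its hard stop. A spring returns it: about 1 N starts it, about 3.5 N holds it at 0.006 m, from where it counts as pressed, and about 5 N brings it to the stop.
- pan_crucible: The empty white ceramic crucible standing on the balance's pan: open cup 28 mm across the rim, 30 mm high. Origin: centre of its underside. It must not be touched.
- crucible_a: A spare white ceramic crucible standing between the balance and the key boxes: open cup 28 mm across the rim, 30 mm high. Origin: centre of its underside. Leave it alone.
- crucible_b: A second spare crucible, the same as crucible_a, standing among the three key boxes. Origin: centre of its underside. Leave it alone.
- jar: A closed sample jar, 56 mm across, 85 mm high, standing beyond the key boxes. Origin: centre of its underside. Leave it alone.
- weight: A steel calibration weight with a small neck and knob, 32 mm across, 56 mm high, standing among the key boxes, with which it swaps places from run to run. Origin: centre of its underside. Leave it alone.
- scoop: A spoon-like scoop 150 mm long lying flat on the bench at the right. Leave it alone.
- tongs: Steel crucible tongs about 180 mm long, lying flat on the bench to the left of the balance. Leave them alone.

How it is judged:
By the outcome, as a careful person would: the job done as asked, in the order asked, and still so for the second after the job is handed in, with the robot touching nothing.
It also fails if it takes over 42 s, if anything falls off the work surface, if the arm or the gripper's body presses on something with over 40 N, if the wrist force passes 120 N, or if a joint passes its speed limit or range.

## Working session

There is one attempt and no reset: what is moved stays moved. The work goes in short steps, Python scripts to look and compute and a tool call to move; the robot and the scene stay as the last step left them, time stands still between calls to the robot, and variables do not carry over. Pictures are saved under pics/ and viewed, about 8 in all and at most 12, crops included, and the job is handed in when it is done.

Besides the shell and the picture viewer there is one more tool, called after "Call:" as a command line: name --pt "numbers of a row" for each row, then --argument value for the rest. drive_tool: Moves the arm, as the interface text tells. Its arguments: {"type":"object","properties":{"motion":{"type":"array"},"grip":{"type":"number"}},"required":["motion"]}

```bash
mkdir -p pics; python3 - <<'E'
from bench import arm
import cv2, numpy as np
s=arm.read_state(); print(s)
for n in ("scene","top"):
    im=arm.get_image(n); cv2.imwrite(f"pics/{n}0.png",cv2.resize(im[:,:,::-1],None,fx=1.5,fy=1.5,interpolation=cv2.INTER_CUBIC))
    print(n,arm.calibration(n))
print(arm.calibration("wrist"))
E
```

```text
{'clock': 0.0, 'joints': array([-9.43405738e-01,  3.85610398e-01,  6.63691970e-03, -5.25283171e-04,
       -1.19397347e+00, -2.58566936e-01]), 'joint_vel': array([0.00127861, 0.0007667 , 0.00052918, 0.00010586, 0.0021858 ,
       0.00032077]), 'joint_efforts': array([ 4.22738258e-04, -3.92292666e+01,  1.88408464e+01,  4.18643296e+00,
       -4.68039842e-03,  4.86446893e-06]), 'position': array([ 225.12631057, -582.43327281,  230.18950673]), 'ee_rot': array([-0.12883262,  0.69529937,  0.13035453,  0.69495945]), 'contact_force': array([-0.64809048, -0.26440266,  0.36413216]), 'wrist_torque': array([ 0.05280377, -0.05671245,  0.01857521]), 'gripper_width': 85.10309038840592}
scene {'K': array([[427.49233156,   0.        , 255.3794538 ],
       [  0.        , 427.49233156, 189.19271983],
       [  0.        ,   0.        ,   1.        ]]), 'distortion': array([-0.01463237,  0.        ,  0.        ,  0.        ,  0.        ]), 'eye': array([1308.95049687, -401.26553621, 1005.07687423]), 'attitude': array([0.30732913, 0.17398652, 0.43925948, 0.82603184])}
top {'K': array([[426.00655688,   
[... 257 characters left out ...]
0218, 1464.85518359]), 'attitude': array([ 0.06088859, -0.06014432, -0.69474068,  0.71415028])}
{'K': array([[318.76337276,   0.        , 261.71100906],
       [  0.        , 318.76337276, 190.0049901 ],
       [  0.        ,   0.        ,   1.        ]]), 'distortion': array([-0.03504226,  0.        ,  0.        ,  0.        ,  0.        ]), 'T_tool_cam': array([[ 5.32141708e-04,  2.81076414e-01, -9.59685243e-01,
        -1.43601444e+02],
       [ 9.99999839e-01,  4.17917602e-05,  5.66736129e-04,
        -8.37096766e-02],
       [ 1.99403094e-04, -9.59685390e-01, -2.81076346e-01,
        -7.17305773e+01],
       [ 0.00000000e+00,  0.00000000e+00,  0.00000000e+00,
         1.00000000e+00]])}
```

View pics/top0.png

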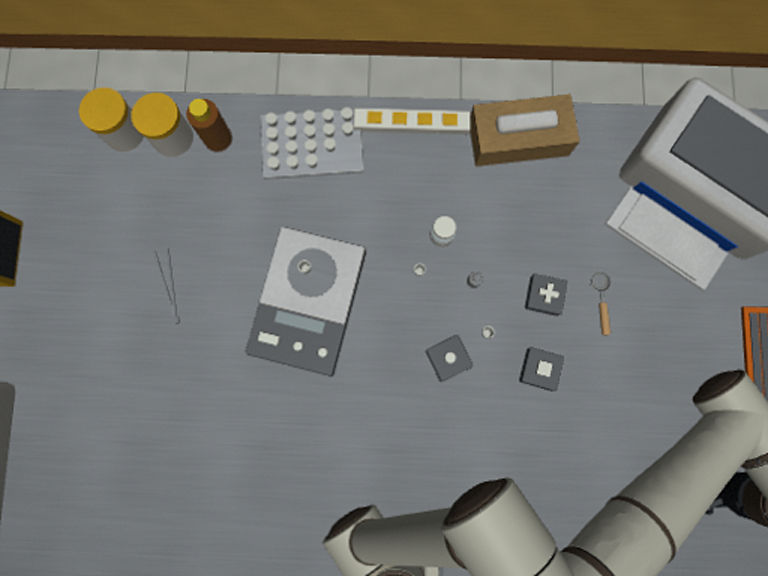

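View pics/scene0.png

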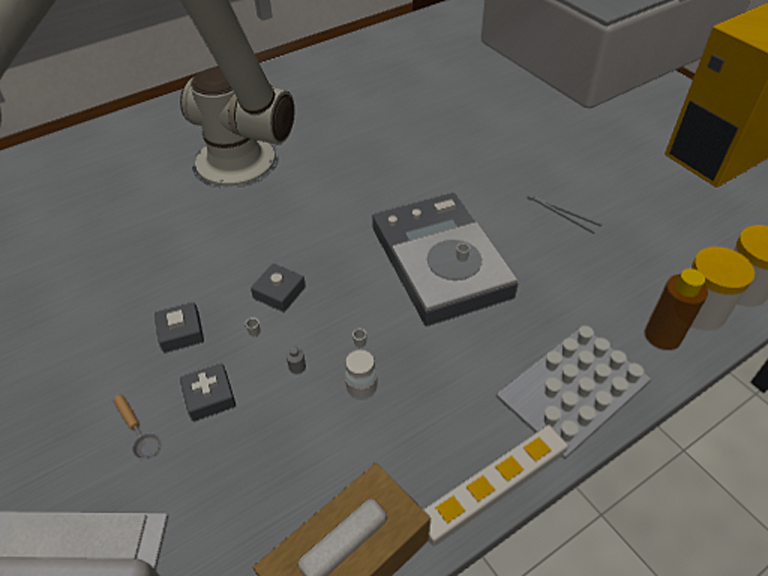

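Top view: long bar key at about (268,339), square key at (544,369), cross (549,293), round (450,357). In the scene view the bar is at (445,205) and the square at (175,318). Next I'll refine these with blob centroids and triangulate.

```bash
cat > h.py <<'E'
import cv2, numpy as np
from scipy.spatial.transform import Rotation as R
from bench import arm
def cam(name,state=None):
    c=arm.calibration(name)
    if name=="wrist":
        T=np.eye(4);T[:3,:3]=R.from_quat(state["ee_rot"]).as_matrix();T[:3,3]=state["position"]
        T=T@c["T_tool_cam"];return c,T[:3,:3],T[:3,3]
    return c,R.from_quat(c["attitude"]).as_matrix(),np.array(c["eye"])
def ray(cm,uv):
    c,Rm,e=cm
    x,y=cv2.undistortPoints(np.array([[uv]],float),c["K"],c["distortion"])[0,0]
    d=Rm@np.array([x,-y,-1]);return e,d/np.linalg.norm(d)
def onplane(cm,uv,z):
    e,d=ray(cm,uv);return e+d*(z-e[2])/d[2]
def tri(rs):
    A=sum(np.eye(3)-np.outer(d,d) for e,d in rs);b=sum((np.eye(3)-np.outer(d,d))@e for e,d in rs)
    p=np.linalg.solve(A,b);return p,[np.linalg.norm(np.cross(p-e,d)) for e,d in rs]
def blob(im,uv,thr=150,r=25):
    g=(im.min(axis=2)>thr).astype(np.uint8)
    n,l,st,ce=cv2.connectedComponentsWithStats(g)
    k=min(range(1,n),key=lambda i:np.linalg.norm(ce[i]-uv))
    pts=np.argwhere(l==k)[:,::-1].astype(np.float32)
    return ce[k],st[k],cv2.minAreaRect(pts)
E
python3 - <<'E'
from h import *
f=lambda u:(np.array(u)+.5)/1.5-.5
P={"tare":((268,339),(445,205)),"print":((544,369),(175,318)),"cross":((549,293),(204,383)),"menu":((298,346),(417,213)),"unit":((323,352),(392,219))}
ims={n:arm.get_image(n) for n in("top","scene")}
for k,v in P.items():
    rs=[]
    for n,u in zip(("top","scene"),v):
        ce,st,rc=blob(ims[n],f(u)); print(k,n,f(u).round(1),ce.round(1),st.tolist(),np.round(rc[1],1),round(rc[2])); rs.append(ray(cam(n),ce))
    p,e=tri(rs);print("  ",p.round(1),np.round(e,1))
a=cam("top")
for u in((281,227),(366,246),(247,355),(334,376)):print(onplane(a,f(u),55).round(0))
t=ims["top"][200:265,150:400];cv2.imwrite("pics/crop.png",cv2.resize(t[:,:,::-1],None,fx=3.2,fy=3.2,interpolation=cv2.INTER_CUBIC))
E
```

```text
tare top [178.5 225.8] [178.4 225.1] [172, 221, 14, 9, 80] [12.9  5.8] 14
tare scene [296.5 136.5] [294. 135.] [294, 135, 1, 1, 1] [0. 0.] 0
   [488.9 282.5  67.8] [5. 5.]
print top [362.5 245.8] [362.7 245.4] [358, 240, 10, 11, 76] [8.5 8.7] 14
print scene [116.5 211.8] [120.1 210.9] [118, 207, 4, 7, 10] [2.8 6.3] 18
   [ 443.9 -319.4   47.1] [3.9 3.9]
cross top [365.8 195.2] [365.7 194.6] [360, 189, 13, 13, 73] [10.8 10. ] 51
cross scene [135.8 255.2] [135.5 254.7] [128, 249, 16, 12, 67] [13.6 10.9] 16
   [ 612.7 -336.9   49.5] [1.7 1.7]
menu top [198.5 230.5] [198.  230.2] [196, 228, 5, 5, 23] [4. 4.] 90
menu scene [277.8 141.8] [275.5 140.5] [275, 140, 2, 2, 2] [1.4 0. ] 135
   [474.5 217.8  65.9] [4.6 4.6]
unit top [215.2 234.5] [214.6 234.4] [212, 232, 6, 6, 25] [4.2 4.9] 45
unit scene [261.2 145.8] [262. 146.] [262, 146, 1, 1, 1] [0. 0.] 0
   [464.5 166.9  59.9] [0.7 0.7]
[746. 274.  55.]
[707.  79.  55.]
[453. 333.  55.]
[413. 140.  55.]
```

View pics/crop.png

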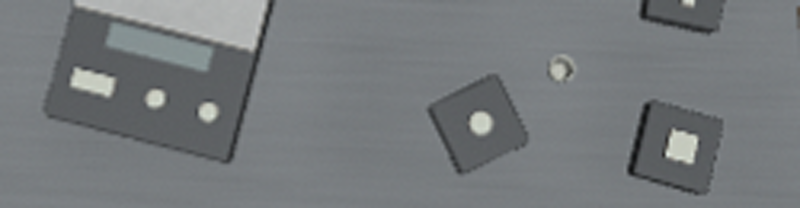

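```bash
python3 - <<'E'
from h import *
ims={n:arm.get_image(n) for n in("top","scene")}
for k,z,a,b in(("tare",65,(178.4,225.1),(296.5,136.5)),("print",51,(362.7,245.4),(116.5,211.8))):
    ce,st,rc=blob(ims["scene"],b,115);print(k,ce.round(1),st)
    r=[ray(cam("top"),a),ray(cam("scene"),ce)];p,e=tri(r);print(p.round(1),np.round(e,1),onplane(cam("top"),a,z).round(1),onplane(cam("scene"),ce,z).round(1))
s=arm.read_state();M=R.from_quat(s["ee_rot"]).as_matrix();print(M.round(3))
for n,t in(("print",(444,-320,220)),("tare",(489,283,200))):print(n,M.T@(np.array(t)-s["position"]))
E
```

```text
tare [296. 136.] [290 133  13   7  51]
[490.8 286.1  62.2] [2. 2.] [491.6 287.4  65. ] [492.6 282.1  65. ]
print [116.1 211.4] [111 207  11  10  82]
[ 442.1 -324.7   47.3] [1.6 1.6] [ 442.4 -322.1   51. ] [ 444.6 -326.4   51. ]
[[-0.    -0.36   0.933]
 [ 0.001  0.933  0.36 ]
 [-1.     0.001 -0.   ]]
print [ 11.04044778 166.28326948 298.77786856]
tare [ 31.43934292 712.53414362 558.06124168]
```

Call:
drive_tool --pt "0 0 0 6.76" --pt "0 0 0 6.76" --pt "0 0 0 6.76" --pt "0 0 0 6.76" --pt "0 0 0 6.76" --pt "0 30 15 0" --pt "0 30 15 0" --pt "0 30 15 0" --pt "0 30 15 0" --pt "0 30 15 0" --grip 0

```text
clock: 1.13
position: [332.0, -451.8, 231.3]
ee_rot: [0.078, 0.703, -0.078, 0.703]
contact_force: [1.5, -0.0, 0.3]
gripper_width: 0.4
```

Call:
drive_tool --pt "2 30 15 0" --pt "2 30 15 0" --pt "2 30 15 0" --pt "2 30 15 0" --pt "2 30 15 0" --pt "0 0 0 0" --pt "0 0 0 0" --pt "0 0 0 0"

```text
clock: 1.8
position: [437.4, -323.0, 221.3]
ee_rot: [0.078, 0.703, -0.078, 0.703]
contact_force: [0.3, 0.1, 1.3]
gripper_width: -0.2
```

```bash
cat > look.py <<'E'
from h import *
import sys
n,z=sys.argv[1],float(sys.argv[2])
s=arm.read_state();im=arm.get_image("wrist");cv2.imwrite(f"pics/{n}.png",im[:,:,::-1])
print(s["clock"],s["position"].round(1),s["contact_force"].round(2),s["gripper_width"])
c=cam("wrist",s);M=R.from_quat(s["ee_rot"]).as_matrix();print(M.round(3).tolist())
g=(im.min(axis=2)>150).astype(np.uint8);N,l,st,ce=cv2.connectedComponentsWithStats(g)
for i in range(1,N):
    if 150<st[i][4]<20000:
        pts=np.argwhere(l==i)[:,::-1].astype(np.float32);rc=cv2.minAreaRect(pts);p=onplane(c,ce[i],z)
        print(ce[i].round(1),st[i].tolist(),np.round(rc[1],1),round(rc[2],1),p.round(1),"tool",(M.T@(p-s["position"])).round(1))
np.savez(f"pics/{n}.npz",q=s["ee_rot"],p=s["position"])
E
python3 look.py w1 51
```

```text
1.8 [ 437.4 -323.   221.3] [0.29 0.1  1.25] -0.15170856191411763
[[-0.0, 0.219, 0.976], [0.0, 0.976, -0.219], [-1.0, -0.0, -0.0]]
[469.4 149. ] [458, 137, 24, 25, 481] [24. 23.] 90.0 [ 461. -115.   51.] tool [170.3 208.2 -22.5]
[263.4 175. ] [248, 159, 32, 33, 960] [31.2 31.7] 2.7 [ 442.1 -322.8   51. ] tool [170.3   1.3   4.5]
[157.7 332.2] [146, 321, 24, 24, 233] [ 8.9 30.9] 57.5 [ 602.9 -488.    51. ] tool [ 170.3 -124.7  197.5]
[365.7 332.4] [354, 321, 25, 24, 233] [31.2  8.5] 32.7 [ 657.6 -245.4   51. ] tool [170.3 123.9 197.8]
```

View pics/w1.png

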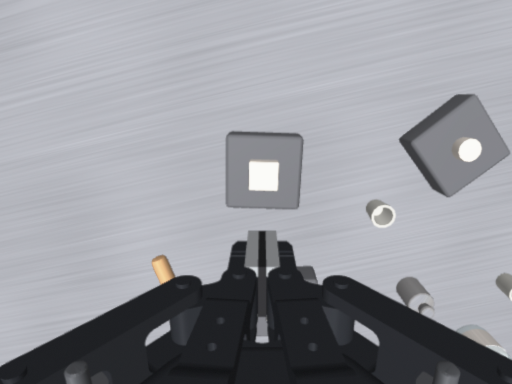

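The wrist view shows the square key at (263,175), with its box sides parallel to the image. That puts it at about (442,-323), agreeing with the two fixed views. Next, the balance.

Call:
drive_tool --pt "0 30.3 -4.1 0" --pt "0 30.3 -4.1 0" --pt "0 30.3 -4.1 0" --pt "0 30.3 -4.1 0" --pt "0 30.3 -4.1 0" --pt "0 30.3 -4.1 0" --pt "0 30.3 -4.1 0" --pt "0 30.3 -4.1 0" --pt "0 30.3 -4.1 0" --pt "0 30.3 -4.1 0"

```text
clock: 2.68
position: [463.7, -18.3, 221.6]
ee_rot: [0.079, 0.702, -0.079, 0.703]
contact_force: [0.2, 0.0, -0.2]
gripper_width: 0.2
```

Call:
drive_tool --pt "0 30.3 -4.1 0" --pt "0 30.3 -4.1 0" --pt "0 30.3 -4.1 0" --pt "0 30.3 -4.1 0" --pt "0 30.3 -4.1 0" --pt "0 30.3 -4.1 0" --pt "0 30.3 -4.1 0" --pt "0 30.3 -4.1 0" --pt "0 30.3 -4.1 0" --pt "0 30.3 -4.1 0"

```text
clock: 3.52
position: [491.0, 286.3, 221.5]
ee_rot: [0.079, 0.703, -0.079, 0.703]
contact_force: [0.3, 0.1, 0.1]
gripper_width: 0.1
```

Call:
drive_tool --pt "0 0 0 0" --pt "0 0 0 0" --pt "0 0 0 0"

```text
clock: 3.77
position: [490.6, 284.9, 221.0]
ee_rot: [0.078, 0.703, -0.079, 0.703]
contact_force: [0.8, -0.8, 0.3]
gripper_width: 0.1
```

```bash
python3 look.py w2 65
```

```text
3.7667 [490.6 284.9 221. ] [ 0.76 -0.84  0.29] 0.10767549253205329
[[-0.001, 0.221, 0.975], [-0.001, 0.975, -0.221], [-1.0, -0.001, -0.001]]
[136.9 174. ] [127, 163, 21, 23, 358] [21.5 19.6] 71.6 [463.7 166.2  65. ] tool [ 156.1 -121.6    0. ]
[194.3 174. ] [184, 163, 21, 23, 374] [22. 20.] 90.0 [476.1 220.8  65. ] tool [ 1.561e+02 -6.560e+01  1.000e-01]
[263.5 173.3] [240, 162, 48, 24, 1090] [23. 47.] 90.0 [490.2 286.3  65. ] tool [156.    1.4  -0.6]
[210.  221.2] [157, 210, 108, 24, 2503] [ 23. 107.] 90.0 [526.7 222.7  65. ] tool [156.1 -52.6  49.1]
[262.  330.2] [256, 317, 13, 26, 279] [25. 12.] 90.0 [667.8 244.6  65. ] tool [ 1.560e+02 -1.000e-01  1.818e+02]
[157.2 332.8] [145, 321, 25, 25, 258] [ 9.4 31.9] 56.3 [645.6 126.9  65. ] tool [ 156.  -119.8  186.2]
[365.7 332.5] [354, 321, 25, 24, 234] [31.3  8.5] 32.9 [697.5 359.2  65. ] tool [155.9 118.2 185.5]
```

View pics/w2.png

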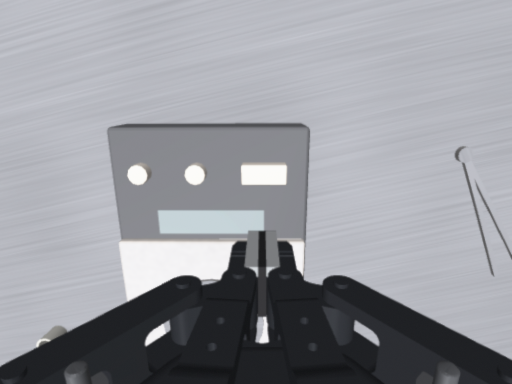

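The long key at (263,173) lies within 2 mm below the TCP and is aligned with the fingers. I'll descend now.

Call:
drive_tool --pt "25 1.4 -1 0" --pt "30 0 0 0" --pt "30 0 0 0" --pt "25 0 0 0" --pt "15 0 0 0" --pt "8 0 0 0" --pt "4 0 0 0" --pt "3 0 0 0" --pt "0 0 0 0" --pt "0 0 0 0"

```text
clock: 4.65
position: [490.3, 287.9, 82.4]
ee_rot: [0.079, 0.702, -0.077, 0.703]
contact_force: [-0.4, 0.7, -0.8]
gripper_width: -0.2
```

Call:
drive_tool --pt "2 0 0 0" --pt "2 0 0 0" --pt "2 0 0 0" --pt "2 0 0 0" --pt "2 0 0 0" --pt "2 0 0 0" --pt "1 0 0 0" --pt "0 0 0 0" --pt "0 0 0 0"

```text
clock: 5.4
position: [489.7, 287.7, 68.2]
ee_rot: [0.078, 0.703, -0.078, 0.703]
contact_force: [1.1, -0.9, 0.0]
gripper_width: -0.1
```

Call:
drive_tool --pt "1 0 0 0" --pt "1 0 0 0" --pt "1 0 0 0" --pt "1 0 0 0" --pt "1 0 0 0" --pt "1 0 0 0" --pt "1 0 0 0" --pt "0 0 0 0" --pt "0 0 0 0"

```text
clock: 6.15
position: [489.8, 287.7, 61.5]
ee_rot: [0.078, 0.703, -0.078, 0.703]
contact_force: [-1.4, 0.6, 2.0]
gripper_width: -0.4
```

Call:
drive_tool --pt "1 0 0 0" --pt "1 0 0 0" --pt "1 0 0 0" --pt "0 0 0 0" --pt "0 0 0 0" --pt "0 0 0 0"

```text
clock: 6.65
position: [489.8, 287.7, 58.4]
ee_rot: [0.078, 0.703, -0.078, 0.703]
contact_force: [-1.0, -0.7, 4.7]
gripper_width: 0.2
```

Call:
drive_tool --pt "0.7 0 0 0" --pt "0.7 0 0 0" --pt "0 0 0 0" --pt "0 0 0 0" --pt "0 0 0 0"

```text
clock: 7.07
position: [489.8, 287.7, 57.0]
ee_rot: [0.078, 0.703, -0.078, 0.703]
contact_force: [-1.1, 0.5, 3.2]
gripper_width: 0.2
```

```bash
python3 - <<'E'
from bench import arm
import numpy as np
f=[]
for i in range(6):
    arm.get_image("scene"); f.append(arm.read_state()["contact_force"][2])
s=arm.read_state(); print(np.round(f,2),np.mean(f),s["position"],s["clock"])
E
```

```text
[3.74 5.02 4.25 4.11 5.2  4.57] 4.482926667649949 [489.75653915 287.71970123  56.96725884] 7.3667
```

About 4.5 N averaged means roughly 8 mm of travel, past the 6 mm pressed point. I'll go slightly further, then lift.

Call:
drive_tool --pt "0.4 0 0 0" --pt "0 0 0 0" --pt "0 0 0 0" --pt "-2 0 0 0" --pt "-3 0 0 0" --pt "-5 0 0 0" --pt "-10 0 0 0" --pt "-20 0 0 0" --pt "-30 0 0 0" --pt "-30 0 0 0"

```text
clock: 8.2
position: [489.0, 287.0, 157.0]
ee_rot: [0.077, 0.703, -0.079, 0.702]
contact_force: [0.5, 0.7, -0.7]
gripper_width: 0.2
```

```bash
python3 look.py w3 65
```

```text
8.2 [489. 287. 157.] [ 0.48  0.67 -0.69] 0.1810489168980434
[[-0.002, 0.22, 0.976], [-0.002, 0.976, -0.22], [-1.0, -0.002, -0.002]]
[104.9 194.9] [92, 180, 26, 30, 577] [28.8 25.1] 85.9 [463.3 166.5  65. ] tool [  92.3 -123.     1.5]
[175.8 195. ] [163, 180, 26, 30, 589] [28.1 25.5] 76.0 [475.6 221.   65. ] tool [ 92.2 -67.1   1.6]
[262.  194.6] [233, 180, 59, 30, 1728] [29. 58.] 90.0 [489.9 286.4  65. ] tool [92.  -0.2  1.2]
[182.8 251.5] [132, 238, 115, 29, 2845] [ 28. 114.] 90.0 [523.3 212.4  65. ] tool [ 92.1 -65.   50. ]
[261.8 330.4] [255, 317, 14, 26, 291] [25. 13.] 90.0 [613.4 258.5  65. ] tool [ 91.8  -0.3 127.7]
[156.9 332.3] [145, 321, 25, 25, 246] [ 9.6 33.4] 55.6 [595.5 166.   65. ] tool [ 92.  -94.4 130.6]
[365.7 332.3] [354, 321, 25, 24, 242] [31.8  8.8] 33.0 [636.3 348.8  65. ] tool [ 91.6  92.8 130.3]
```

The bar key is up again and has the same appearance. Over to the print key.

Call:
drive_tool --pt "-6 -30.3 4.4 0" --pt "-6 -30.3 4.4 0" --pt "-6 -30.3 4.4 0" --pt "-6 -30.3 4.4 0" --pt "-6 -30.3 4.4 0" --pt "0 -30.3 4.4 0" --pt "0 -30.3 4.4 0" --pt "0 -30.3 4.4 0" --pt "0 -30.3 4.4 0" --pt "0 -30.3 4.4 0"

```text
clock: 9.08
position: [465.5, -19.1, 186.9]
ee_rot: [0.078, 0.703, -0.078, 0.703]
contact_force: [0.0, 0.6, -0.1]
gripper_width: -0.0
```

Call:
drive_tool --pt "0 -30.3 4.4 0" --pt "0 -30.3 4.4 0" --pt "0 -30.3 4.4 0" --pt "0 -30.3 4.4 0" --pt "0 -30.3 4.4 0" --pt "0 -30.3 4.4 0" --pt "0 -30.3 4.4 0" --pt "0 -30.3 4.4 0" --pt "0 -30.3 4.4 0" --pt "0 -30.3 4.4 0"

```text
clock: 9.92
position: [442.1, -324.3, 186.7]
ee_rot: [0.078, 0.703, -0.078, 0.703]
contact_force: [0.6, -0.2, 0.0]
gripper_width: 0.2
```

Call:
drive_tool --pt "20 0 0 0" --pt "20 0 0 0" --pt "20 0 0 0" --pt "10 0 0 0" --pt "0 0 0 0" --pt "0 0 0 0" --pt "0 0 0 0"

```text
clock: 10.5
position: [443.6, -323.1, 117.8]
ee_rot: [0.077, 0.702, -0.078, 0.704]
contact_force: [0.1, -0.2, -0.3]
gripper_width: 0.0
```

```bash
python3 look.py w4 51
```

```text
10.5 [ 443.6 -323.1  117.8] [ 0.11 -0.24 -0.33] 0.02576503543938353
[[0.002, 0.219, 0.976], [-0.001, 0.976, -0.219], [-1.0, -0.001, 0.002]]
[262.2 200.7] [240, 178, 46, 47, 2007] [44.8 45.9] 1.8 [ 441.5 -322.7   51. ] tool [66.8  0.  -2.2]
[159.8 330.6] [150, 321, 20, 20, 191] [ 8.9 23.1] 58.0 [ 530.6 -426.7   51. ] tool [ 67.1 -82.  107.5]
[365.8 332.5] [354, 321, 25, 24, 233] [31.3  8.5] 32.9 [ 568.5 -266.    51. ] tool [ 67.   83.1 109.2]
```

View pics/w4.png

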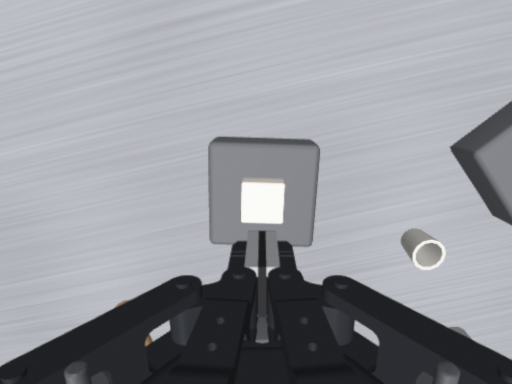

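The square key at (262,201) is centred below the fingertips, needing a 2 mm shift in -z. I'll press it.

Call:
drive_tool --pt "15 0 -2 0" --pt "20 0 0 0" --pt "15 0 0 0" --pt "7 0 0 0" --pt "3 0 0 0" --pt "2 0 0 0" --pt "1 0 0 0" --pt "0 0 0 0" --pt "0 0 0 0"

```text
clock: 11.3
position: [441.2, -322.6, 54.3]
ee_rot: [0.078, 0.702, -0.078, 0.703]
contact_force: [-0.1, -0.3, 0.2]
gripper_width: 0.3
```

Call:
drive_tool --pt "1 0 0 0" --pt "1 0 0 0" --pt "1 0 0 0" --pt "1 0 0 0" --pt "1 0 0 0" --pt "1 0 0 0" --pt "1 0 0 0" --pt "0 0 0 0" --pt "0 0 0 0"

```text
clock: 12.05
position: [440.9, -322.5, 46.7]
ee_rot: [0.078, 0.703, -0.078, 0.703]
contact_force: [0.6, 0.9, 2.6]
gripper_width: -0.2
```

Call:
drive_tool --pt "1 0 0 0" --pt "1 0 0 0" --pt "1 0 0 0" --pt "0.7 0 0 0" --pt "0 0 0 0" --pt "0 0 0 0"

```text
clock: 12.55
position: [440.9, -322.5, 43.0]
ee_rot: [0.078, 0.703, -0.078, 0.703]
contact_force: [-0.2, 1.1, 4.5]
gripper_width: -0.5
```

```bash
python3 - <<'E'
from bench import arm
import numpy as np
f=[]
for i in range(6):
    arm.get_image("scene"); f.append(arm.read_state()["contact_force"][2])
s=arm.read_state(); print(np.round(f,2),np.mean(f),s["position"],s["clock"])
E
```

```text
[4.71 4.07 4.81 3.85 4.98 4.69] 4.517568528951593 [ 440.87290009 -322.5211728    42.91928675] 12.85
```

Roughly 4.5 N and 8 mm of travel again. I'll go slightly further, then withdraw.

Call:
drive_tool --pt "0.4 0 0 0" --pt "0 0 0 0" --pt "0 0 0 0" --pt "-2 0 0 0" --pt "-3 0 0 0" --pt "-5 0 0 0" --pt "-10 0 0 0" --pt "-20 0 0 0" --pt "-30 0 0 0" --pt "-30 0 0 0"

```text
clock: 13.68
position: [439.2, -321.8, 142.7]
ee_rot: [0.079, 0.704, -0.078, 0.701]
contact_force: [0.7, 1.2, 0.3]
gripper_width: -0.1
```

Call:
drive_tool --pt "-30 -25 0 0" --pt "-30 -25 0 0" --pt "0 -30 0 0" --pt "0 -30 0 0" --pt "0 -30 0 0" --pt "0 -30 0 0" --pt "0 0 0 0" --pt "0 0 0 0" --pt "0 0 0 0"

```text
clock: 14.43
position: [402.8, -487.6, 202.0]
ee_rot: [0.079, 0.703, -0.078, 0.702]
contact_force: [0.1, 0.7, 0.5]
gripper_width: 0.2
```

```bash
python3 - <<'E'
from h import *
a=arm.get_image("top");b=arm.get_image("scene")
z=cv2.imread("pics/scene0.png")
for n,im,u in(("top",a,(178.4,225.1)),("top",a,(362.7,245.4)),("scene",b,(296,136)),("scene",b,(116.1,211.4))):
    ce,st,_=blob(im,u,150 if n=="top" else 115);print(n,u,ce.round(1),st[4])
o=np.hstack([a[120:280,60:420],]);o2=b[100:320,60:420]
cv2.imwrite("pics/end.png",cv2.resize(np.vstack([o,o2])[:,:,::-1],None,fx=1.5,fy=1.5))
s=arm.read_state();print(s["clock"],s["position"],s["contact_force"])
E
```

```text
top (178.4, 225.1) [178.4 225.1] 80
top (362.7, 245.4) [362.8 245.3] 77
scene (296, 136) [296. 136.] 51
scene (116.1, 211.4) [116.1 211.4] 82
14.5333 [ 403.49870275 -487.14501551  202.51012514] [0.63624755 0.02381017 0.60563169]
```

View pics/end.png

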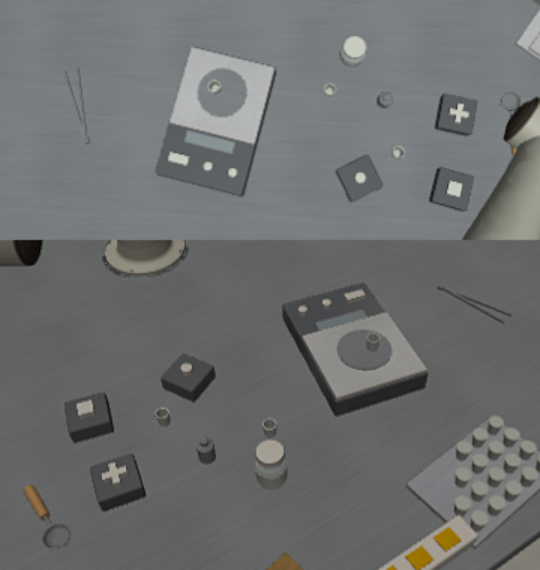

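Both keys are up, with their centroids where they were at the start. Nothing else has moved and the hand is clear, so I'm handing in.

```bash
python3 -c "
from bench import arm
print(arm.job_done())"
```

```text
the job is handed in; nothing more can be done
None
```

I pressed the long zero key and let it up, then did the same with the square print key, and handed the job in at about 14.5 s. I used closed fingertips, and each key went down about 8 mm at roughly 4.5 N. That is past the 6 mm at which a press counts, but probably just short of the hard stop.

In the last pictures both keys were back up, within 0.1 px of where they started. By eye, the crucibles, jar, weight, scoop and tongs had not moved, though the arm hid part of the scoop in the top view. The hand was clear at about 200 mm height, with only noise on the force reading.

I judged the key travel from the force and the tool height, because there is no direct reading of the keys. The first two-view heights came out 3–4 mm lower than the heights in the text. The contact forces agreed with the text's heights (65 mm and 51 mm).

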